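# Find the loose cover board and tip it open

### The job

Four of the five cover boards on the parts locker are chocked from below and one is free. Press down on the boards' front ends with the fingertips to find the one that rocks, then push its front end down until the board tips fully open and stays open by itself. Work on the wood only, do not push, grip or lift the iron bars on the rear ends, and leave everything loose on the locker and the bench where it is.

Things in the scene. Friction and masses are not known exactly. Their poses are not given: they have to be found in the camera images.
- locker: Fixed pine locker, 220 x 430 x 120 mm (own x, y, z), origin at its underside centre; own x points from front to rear, y along the row. Five identical boards lie flush in its top, 80 mm apart, 1 at the +y end to 5 at the -y end. Behind them is a 79 mm deep ledge with loose things. Four boards stand on hidden chocks, only one can tip: which one differs from start to start and cannot be seen.
- press_1 (a point): Point to press on cover board 1: on its top face, on its centre line, 27 mm behind its front edge; it moves with the board, axes as the locker's when closed. The tarred wooden board is 110 x 72 x 14 mm (x, y, z), flush with the locker top, and turns on a pin under it, 45 mm to +x of this point. The well below is 75 mm wide and, once the board tips, free to 80 mm below the locker top.
- press_2 (a point): Point to press on cover board 2: on its top face, on its centre line, 27 mm behind its front edge; it moves with the board, axes as the locker's when closed. The tarred wooden board is 110 x 72 x 14 mm (x, y, z), flush with the locker top, and turns on a pin under it, 45 mm to +x of this point. The well below is 75 mm wide and, once the board tips, free to 80 mm below the locker top.
- press_3 (a point): Point to press on cover board 3: on its top face, on its centre line, 27 mm behind its front edge; it moves with the board, axes as the locker's when closed. The tarred wooden board is 110 x 72 x 14 mm (x, y, z), flush with the locker top, and turns on a pin under it, 45 mm to +x of this point. The well below is 75 mm wide and, once the board tips, free to 80 mm below the locker top.
- press_4 (a point): Point to press on cover board 4: on its top face, on its centre line, 27 mm behind its front edge; it moves with the board, axes as the locker's when closed. The tarred wooden board is 110 x 72 x 14 mm (x, y, z), flush with the locker top, and turns on a pin under it, 45 mm to +x of this point. The well below is 75 mm wide and, once the board tips, free to 80 mm below the locker top.
- press_5 (a point): Point to press on cover board 5: on its top face, on its centre line, 27 mm behind its front edge; it moves with the board, axes as the locker's when closed. The tarred wooden board is 110 x 72 x 14 mm (x, y, z), flush with the locker top, and turns on a pin under it, 45 mm to +x of this point. The well below is 75 mm wide and, once the board tips, free to 80 mm below the locker top.
- hatch_1 (a joint): Tip angle of board 1 about its pin, rad: 0 closed, growing as the front end sinks and the rear end rises, stop at 1.2 (fully open). A chocked board yields under 3 mm to 5 N. The free one sinks with about 1 N, rocks back if let go under about 0.4 rad, and past about 0.7 rad falls open by itself and stays; a push 45 mm down at the press point takes it past that.
- hatch_2 (a joint): Tip angle of board 2 about its pin, rad: 0 closed, growing as the front end sinks and the rear end rises, stop at 1.2 (fully open). A chocked board yields under 3 mm to 5 N. The free one sinks with about 1 N, rocks back if let go under about 0.4 rad, and past about 0.7 rad falls open by itself and stays; a push 45 mm down at the press point takes it past that.
- hatch_3 (a joint): Tip angle of board 3 about its pin, rad: 0 closed, growing as the front end sinks and the rear end rises, stop at 1.2 (fully open). A chocked board yields under 3 mm to 5 N. The free one sinks with about 1 N, rocks back if let go under about 0.4 rad, and past about 0.7 rad falls open by itself and stays; a push 45 mm down at the press point takes it past that.
- hatch_4 (a joint): Tip angle of board 4 about its pin, rad: 0 closed, growing as the front end sinks and the rear end rises, stop at 1.2 (fully open). A chocked board yields under 3 mm to 5 N. The free one sinks with about 1 N, rocks back if let go under about 0.4 rad, and past about 0.7 rad falls open by itself and stays; a push 45 mm down at the press point takes it past that.
- hatch_5 (a joint): Tip angle of board 5 about its pin, rad: 0 closed, growing as the front end sinks and the rear end rises, stop at 1.2 (fully open). A chocked board yields under 3 mm to 5 N. The free one sinks with about 1 N, rocks back if let go under about 0.4 rad, and past about 0.7 rad falls open by itself and stays; a push 45 mm down at the press point takes it past that.
- bar_1 (a point): Centre of the top face of the iron balance bar, 24 x 68 x 16 mm (x, y, z), bolted across the rear end of board 1, 69 mm to +x of its press point and 16 mm above the wood. Not to be touched; it swings up as the board tips.
- bar_2 (a point): Centre of the top face of the iron balance bar, 24 x 68 x 16 mm (x, y, z), bolted across the rear end of board 2, 69 mm to +x of its press point and 16 mm above the wood. Not to be touched; it swings up as the board tips.
- bar_3 (a point): Centre of the top face of the iron balance bar, 24 x 68 x 16 mm (x, y, z), bolted across the rear end of board 3, 69 mm to +x of its press point and 16 mm above the wood. Not to be touched; it swings up as the board tips.
- bar_4 (a point): Centre of the top face of the iron balance bar, 24 x 68 x 16 mm (x, y, z), bolted across the rear end of board 4, 69 mm to +x of its press point and 16 mm above the wood. Not to be touched; it swings up as the board tips.
- bar_5 (a point): Centre of the top face of the iron balance bar, 24 x 68 x 16 mm (x, y, z), bolted across the rear end of board 5, 69 mm to +x of its press point and 16 mm above the wood. Not to be touched; it swings up as the board tips.
- float_bowl: Loose copper float bowl, 60 mm across, 36 mm high, standing on the locker's rear ledge; origin at the underside centre. Leave alone.
- pin_case_1: Loose orange nylon case, 50 x 80 x 22 mm, lying on the locker's rear ledge; origin at the underside centre. Leave alone.
- pin_case_2: The same kind of orange case, lying on the bench left of the locker. Leave alone.
- fuse_jar: Loose green glass jar with steel cap, 68 mm across, 90 mm high, on the bench right of the locker; origin at the underside centre. Leave alone.
- cotter_puller: Loose hooked steel cotter puller, about 190 mm long, 22 mm high, lying on the bench right of the locker; origin near its middle. Leave alone.
- wrench: Loose steel wrench, 170 mm long, lying on the bench to the left. Leave alone.

How it is judged:
By the outcome, as a careful person would: the job done as asked, in the order asked, and still so for the second after the job is handed in, with the robot touching nothing.
It also fails if it takes over 45 s, if anything falls off the work surface, if the arm or the gripper's body presses on something with over 40 N, if the wrist force passes 120 N, or if a joint passes its speed limit or range.

### The arm

A 6-joint arm with a two-finger parallel gripper is mounted at the origin on the work surface. World frame = base frame: x ahead of the robot, y to its left, z up, the work surface at z = 0. Lengths are in mm, angles in rad, forces in N, time in s.
With the tool pointing down it reaches from about 400 to 925 mm from the base axis. Payload 12.5 kg.
Tool frame: the origin (TCP) lies at the very end of the fingers, on their centre line; the grasp point (between the pads) lies 19 mm behind it; x points along the fingers, y is the direction in which the jaws open and shut, and the axes are right-handed (so a half turn about x gives the same grasp; the last joint's range is limited). The gripper opens to 95 mm and grips with 3 to 60 N. Pads are 20 mm wide; open, the fingers measure 119 mm over their backs; the gripper's body (75 mm by 180 mm) begins 59 mm behind the grasp point.
Start: joints at [-1.454, 0.491, 1.559, -0, 1.092, -0.106], TCP at [138.123, -609.565, 214.661] pointing down, gripper open.
Joint ranges: [-3.1, 3.1], [-0.84, 2.19], [0.05, 2.79], [-1.13, 4.28], [0.06, 2.93], [-2.69, 2.69]. Speed limits (rad/s): [2.22, 2.22, 2.79, 3.14, 3.14, 3.14].

### API

Orientations are given as [roll, pitch, yaw] about the fixed x, y, z axes, in that order (R = Rz(yaw) Ry(pitch) Rx(roll)).
In Python, from cell import * gives the robot as it stands.
- The arm moves only by the tool step_arm, never from a script. Its argument "steps" is a list of rows, each a list of 4 numbers: the shift along the tool's x, y, z in units of 50 mm (1.0 is 50 mm), then the turn about the tool's x in units of 8 degrees (1.0 is 8 degrees). A call has 1 to 20 rows; each row shifts and turns the commanded pose from where the row before left it, along the tool's axes as they then stand; what a row does not reach is not made up. A row lasts 1/8 s, in which the tool goes at most 62.5 mm and 10.7 degrees, less where a joint would pass 70% of its speed; a pose out of reach is approached as far as the arm can. A call is refused whole if a number of a shift passes 1 or a number of a turn 1, either way. A call with a gripper value outside its range is refused whole. "jaw" is the closure, from 0 (fully open) to 1 (shut), set as the call begins (left out, the last holds). The fingers move at their own pace and stop on an object; the grip force is fixed at half the most. Time passes only in rows, so rows that do not move let the fingers close. It gives the time, the measured TCP pose, the force and the opening at its end, in the units of the state.
- state(): the state, without advancing time (a new reading comes with each control period).
- read_camera(name): name is "side" or "top" or "wrist"; returns the picture (384x512x3 uint8, red, green, blue); there is no depth.
- camera_info(name): a dict with "mtx" (3x3 intrinsics, pixels), "k1" (the pictures are not rectified: a ray, as slopes to the right and down, at radius r is drawn at 1 + k1 r^2 times it, then the intrinsics apply), "eye" and "attitude" of the camera in the world; the wrist camera has in their place "hand_eye" (4x4, takes a point from camera to tool coordinates, whose origin is the TCP and whose axes are the tool frame's). Camera axes: x right, y down, z forward; pixel columns grow to the right and rows downward; lengths in mm; the calibration is good to about 2 mm. A picture is of the moment at which its call begins: read the wrist's pose just before it. camera_info takes no time and is no camera call.
- job_done(): hands the job in, once; it reports no verdict.
The state is a dict: "t": time; "joints": joint angles; "qvel": joint speeds; "tau": joint torques, N m; "eef_pos": TCP position; "tcp_rot": TCP orientation; "ft_force": force on the tool from outside, world axes, zero at the start; "moment": the same for the moment, N m; "opening": opening from 0.0 (shut) to 1.0 (fully open).
Only numpy, scipy, OpenCV 4.12 (cv2) and the standard library are available. Lean on these libraries where they do the work, as an engineer would, in place of code of your own. Each camera call takes 0.05 s, during which the arm holds its last target.

## Working session

There is one attempt and no reset: what is moved stays moved. The work goes in short steps, Python scripts to look and compute and a tool call to move; the robot and the scene stay as the last step left them, time stands still between calls to the robot, and variables do not carry over. Pictures are saved under pics/ and viewed, and the job is handed in when it is done.

Besides the shell and the picture viewer there is one more tool, called after "Emit:" as a command line: name --pt "numbers of a row" for each row, then --argument value for the rest. step_arm: Moves the arm, as the interface text tells. Its arguments: {"type":"object","properties":{"steps":{"type":"array","items":{"type":"array","items":{"type":"number"}}},"jaw":{"type":"number"}},"required":["steps"]}

```bash
mkdir -p pics; python3 - <<'E'
from cell import *
import cv2
s=state();print(s)
for n in ("top","side","wrist"):
    im=read_camera(n);cv2.imwrite(f"pics/{n}0.png",im[:,:,::-1]);print(n,camera_info(n))
E
```

```text
{'t': 0.0, 'joints': array([-1.45360370e+00,  4.91577225e-01,  1.55947091e+00,  3.26656281e-06,
        1.09169658e+00, -1.05590220e-01]), 'qvel': array([-1.66134573e-04,  3.38514117e-04, -7.98676196e-04, -2.91024811e-04,
        1.40719348e-03,  1.56152280e-05]), 'tau': array([ 1.46576011e-03, -6.12637711e+01, -2.58181089e+01,  6.93997764e-02,
        4.82356525e-02, -9.24599294e-05]), 'eef_pos': array([ 138.08944247, -609.29436354,  214.04338579]), 'tcp_rot': array([-1.67890121,  1.56964427,  1.68547278]), 'ft_force': array([ 0.01234838, -0.27182847, -0.7536851 ]), 'moment': array([-0.01039532, -0.00036463, -0.0039335 ]), 'opening': 0.9996919597024561}
top {'mtx': array([[396.25946262,   0.        , 259.08477128],
       [  0.        , 396.25946262, 190.48874093],
       [  0.        ,   0.        ,   1.        ]]), 'k1': 0.03448042942465111, 'eye': array([ 448.51737438,  -29.80709047, 1298.02971054]), 'attitude': array([-3.0606918 ,  0.01784868, -1.54593438])}
side {'mtx': array([[494.90173675,   0.        , 257.92920715],
       [  0.        , 494.90173675, 192.45579866],
       [  0.        ,   0.        ,   1.        ]]), 'k1': 0.031113320547730767, 'eye': array([-475.45642261, 1058.91082555,  953.27725816]), 'attitude': array([-2.08295398, -0.01748221, -2.38384435])}
wrist {'mtx': array([[331.51710542,   0.        , 255.37590958],
       [  0.        , 331.51710542, 194.49156318],
       [  0.        ,   0.        ,   1.        ]]), 'k1': -0.04407948839335711, 'hand_eye': array([[ 5.82584254e-04, -2.90428941e-01,  9.56896385e-01,
        -1.69928351e+02],
       [ 9.99999786e-01,  4.54288790e-04, -4.70944947e-04,
         4.53763612e-01],
       [-2.97931259e-04,  9.56896454e-01,  2.90429143e-01,
        -8.26175306e+01],
       [ 0.00000000e+00,  0.00000000e+00,  0.00000000e+00,
         1.00000000e+00]])}
```

View pics/top0.png

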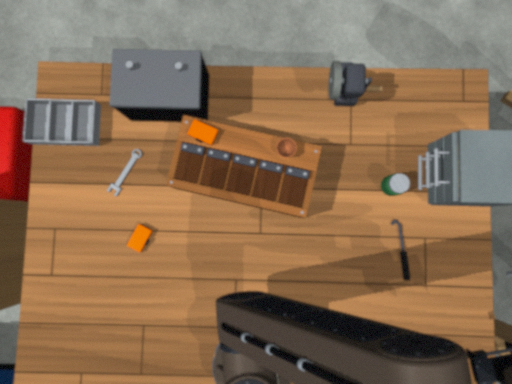

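View pics/side0.png

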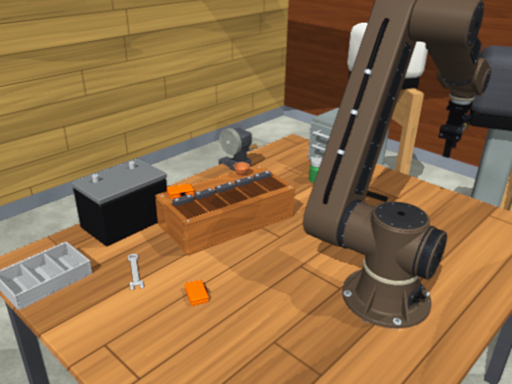

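View pics/wrist0.png

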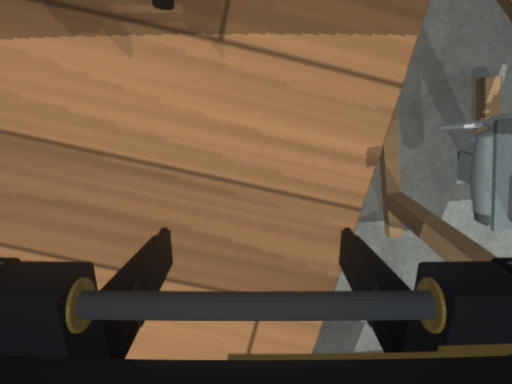

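```bash
cat > h.py <<'E'
import numpy as np,cv2
from scipy.spatial.transform import Rotation as Ro
from cell import *
def ray(name,px,zs,info=None):
    c=info or camera_info(name);K=c["mtx"];k=c["k1"]
    px=np.atleast_2d(np.float64(px))
    p=cv2.undistortPoints(px.reshape(-1,1,2),K,np.array([k,0,0,0,0.])).reshape(-1,2)
    R=Ro.from_euler("xyz",c["attitude"]).as_matrix();e=c["eye"]
    d=np.c_[p,np.ones(len(p))]@R.T
    return e+d*((zs-e[2])/d[:,2])[:,None]
def proj(name,P):
    c=camera_info(name);R=Ro.from_euler("xyz",c["attitude"]).as_matrix()
    q=(np.atleast_2d(P)-c["eye"])@R; s=q[:,:2]/q[:,2:]; s=s*(1+c["k1"]*(s**2).sum(1))[:,None]
    return s@c["mtx"][:2,:2].T+c["mtx"][:2,2]
E
python3 - <<'E'
from h import *
im=cv2.imread("pics/top0.png")
c=im[105:225,155:335];cv2.imwrite("pics/topz.png",cv2.resize(c,None,fx=4.4,fy=4.4,interpolation=cv2.INTER_CUBIC))
hsv=cv2.cvtColor(im,cv2.COLOR_BGR2HSV)
print(im[180,225],im[180,205],im[200,200],im[165,190])
m=((hsv[...,2]<110)&(hsv[...,1]>90)).astype(np.uint8)
m[:105]=0;m[225:]=0;m[:,:155]=0;m[:,335:]=0
n,l,st,ce=cv2.connectedComponentsWithStats(m)
for i in range(1,n):
    if st[i,4]>100:
        r=cv2.minAreaRect(np.argwhere(l==i)[:,::-1].astype(np.float32)); print(st[i],ce[i],r, ray("top",ce[i],120.))
print(ray("top",[[185,116],[321,146],[304,215],[170,183]],120.))
E
```

```text
[35 62 96] [37 60 95] [ 80 126 176] [32 56 91]
[155 105  61  17 259] [188.64092664 115.36679537] ((184.469970703125, 115.28998565673828), (14.000715255737305, 59.67981719970703), 81.8698959350586) [[766.96242794 212.85637229 120.        ]]
[ 174  147  113   54 2902] [228.29703653 175.14472777] ((229.9176483154297, 171.87057495117188), (106.94670867919922, 37.74589920043945), 12.52880859375) [[587.43825517  86.96269792 120.        ]]
[316 151  19  30 392] [326.38265306 167.59438776] ((325.0, 165.5), (29.0, 18.0), 90.0) [[ 616.73182704 -205.54743046  120.        ]]
[279 171  32  36 690] [292.94927536 190.13188406] ((294.26123046875, 186.36798095703125), (25.559030532836914, 37.02687072753906), 12.994616508483887) [[ 546.91979789 -107.22135222  120.        ]]
[[ 764.76486106  223.8339721   120.        ]
 [ 681.6213012  -188.69604919  120.        ]
 [ 473.8237965  -141.17874985  120.        ]
 [ 559.73743142  260.88411262  120.        ]]
```

View pics/topz.png

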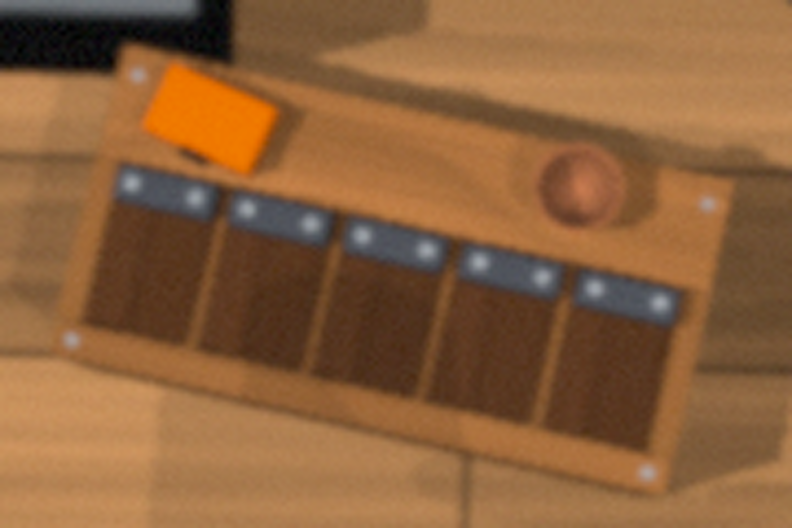

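```bash
python3 - <<'E'
from h import *
f=lambda a:(np.array(a,float)+.5)/4.4-.5+[155,105]
C=ray("top",f([[122,45],[733,180],[664,492],[55,352]]),120.);print(C)
B=ray("top",f([[84,325],[652,452]]),120.);print(B)
n=lambda v:np.linalg.norm(v)
print([n(C[i]-C[(i+1)%4]) for i in range(4)],n(B[0]-B[1]))
# fronts, divided lines
G=ray("top",f([[192,345],[307,370],[423,398],[537,424]]),120.)
print(G,[n(G[i]-G[i+1]) for i in range(3)])
src=np.array([[110,215],[110,-215],[-110,-215],[-110,215]],float)
dst=C[:,:2]
# board corners in locker x: front edge? ledge 79 -> rear edge of boards at 31, press at 31-83=-52? front edge -79
src=np.vstack([src,[[-79,196],[-79,-196],[-79,120],[-79,40],[-79,-40],[-79,-120]]]);dst=np.vstack([dst,B[:,:2],G[:,:2]])
sc=src.mean(0);dc=dst.mean(0)
U,S,Vt=np.linalg.svd((src-sc).T@(dst-dc));R=(U@Vt).T
t=dc-R@sc;th=np.arctan2(R[1,0],R[0,0])
print("t",t,"yaw",th,np.linalg.det(R));print(np.round(src@R.T+t-dst,1))
P=np.array([[-52,160-80*i] for i in range(5)])@R.T+t
print("press",np.round(P,1),np.hypot(*P.T)); s=state();A=Ro.from_euler("xyz",s["tcp_rot"]).as_matrix();print(A,s["eef_pos"])
pp=np.c_[P,np.full(5,120.)]
for nm in("top","side"):
    im=cv2.imread(f"pics/{nm}0.png");u=proj(nm,pp);v=proj(nm,np.c_[np.array([[110,215],[110,-215],[-110,-215],[-110,215]])@R.T+t,np.full(4,120.)])
    im=cv2.resize(im,None,fx=3,fy=3)
    for q in u:cv2.circle(im,tuple(int(x) for x in q*3+1),3,(0,255,0),-1)
    for q in v:cv2.circle(im,tuple(int(x) for x in q*3+1),3,(255,0,255),-1)
    x,y=(np.vstack([u,v]).mean(0)*3).astype(int);cv2.imwrite(f"pics/{nm}ov.png",im[max(0,y-280):y+280,max(0,x-350):x+350])
E
```

```text
[[ 768.15409334  232.03979349  120.        ]
 [ 683.08118499 -189.2870727   120.        ]
 [ 469.70768198 -145.73564086  120.        ]
 [ 554.68515261  269.32035509  120.        ]]
[[ 573.60739902  250.35658971  120.        ]
 [ 496.40264958 -137.2701479   120.        ]]
[np.float64(429.82988252623284), np.float64(217.7727691950213), np.float64(423.66572942116204), np.float64(216.69985909343848)] 395.24051038111674
[[561.64360322 176.2317637  120.        ]
 [546.41169184  97.39280485 120.        ]
 [529.21690407  18.0953986  120.        ]
 [513.42981491 -59.44994312 120.        ]] [np.float64(80.29690253207295), np.float64(81.14024504102828), np.float64(79.1360360721831)]
t [616.11016457  41.85661612] yaw -0.1977585104425409 1.0
[[-1.9 -1. ]
 [-1.4 -1.3]
 [-3.7 -1.6]
 [-4.2  5. ]
 [ 3.6 -0.8]
 [ 3.7  2.5]
 [ 0.6 -1.2]
 [ 0.1 -0.8]
 [ 1.6  0.1]
 [ 1.6 -0.8]]
press [[ 596.6  209. ]
 [ 580.8  130.5]
 [ 565.1   52.1]
 [ 549.4  -26.4]
 [ 533.7 -104.8]] [632.09566608 595.3239926  567.51773651 550.03827716 543.88218524]
[[-9.39830210e-05  2.20971612e-01 -9.75280236e-01]
 [ 8.21507575e-04 -9.75279894e-01 -2.20971613e-01]
 [-9.99999658e-01 -8.21967681e-04 -8.98701020e-05]] [ 138.11400481 -609.36793114  214.21047634]
```

View pics/topov.png

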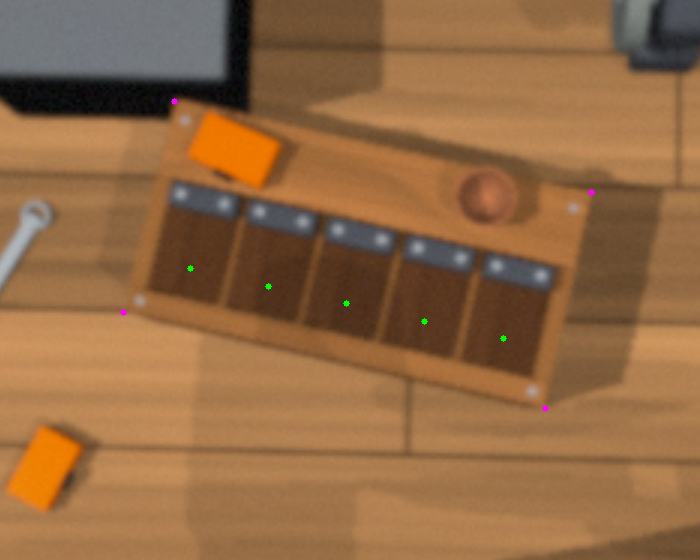

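View pics/sideov.png

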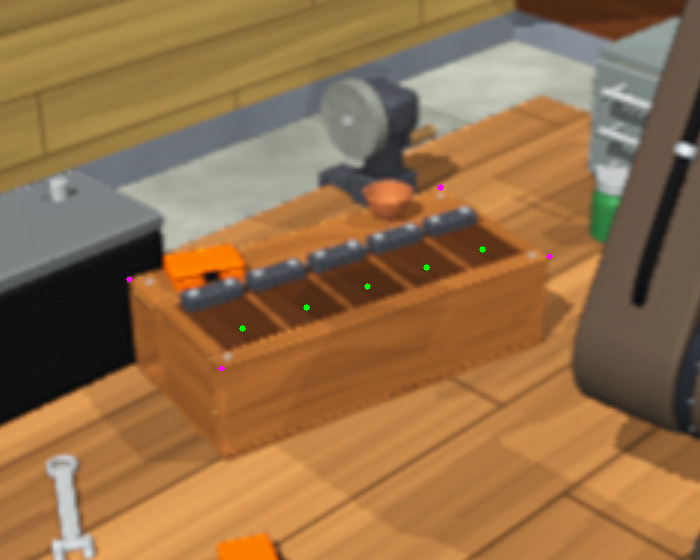

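Emit:
step_arm --pt "0 0 0 1" --pt "0 0 0 1" --pt "0 0 0 1" --pt "0 -0.5 -0.25 0" --pt "0 -0.95 -0.48 0" --pt "0 -0.95 -0.48 0" --pt "0 -0.95 -0.48 0" --pt "0 -0.95 -0.48 0" --pt "0 -0.95 -0.48 0" --pt "0 -0.95 -0.48 0" --pt "0 -0.95 -0.48 0" --pt "0 -0.95 -0.48 0" --pt "0 -0.95 -0.48 0" --pt "0 -0.95 -0.48 0" --pt "0 -0.95 -0.48 0" --pt "0 -0.45 -0.23 0" --pt "0 0 0 0" --jaw 1

```text
t: 2.28
eef_pos: [532.1, -105.3, 214.2]
tcp_rot: [-0.023, 1.57, 2.925]
ft_force: [0.4, -0.2, 1.5]
opening: 0.001
```

```bash
cat >> h.py <<'E'
def wrist():
    s=state();im=read_camera("wrist");c=camera_info("wrist")
    T=np.eye(4);T[:3,:3]=Ro.from_euler("xyz",s["tcp_rot"]).as_matrix();T[:3,3]=s["eef_pos"]
    W=T@c["hand_eye"]
    c=dict(c,eye=W[:3,3],attitude=Ro.from_matrix(W[:3,:3]).as_euler("xyz"));return im,c,s,T
E
python3 - <<'E'
from h import *
import pickle
im,c,s,T=wrist();pickle.dump((im,c,s,T),open("w1.pkl","wb"));cv2.imwrite("pics/w1.png",cv2.resize(im[:,:,::-1],None,fx=1.5,fy=1.5));print(s["joints"],T,c["eye"])
E
```

```text
[-3.17174201e-01  3.74607331e-01  1.76192435e+00 -6.10209697e-05
  1.00557337e+00  1.44713953e+00] [[-5.02912353e-04 -1.92279744e-01 -9.81340026e-01  5.32127636e+02]
 [ 1.10848529e-04 -9.81340155e-01  1.92279712e-01 -1.05329322e+02]
 [-9.99999867e-01 -1.20802562e-05  5.14842014e-04  2.14244372e+02]
 [ 0.00000000e+00  0.00000000e+00  0.00000000e+00  1.00000000e+00]] [ 613.38730442 -121.51127506  384.13008823]
```

View pics/w1.png

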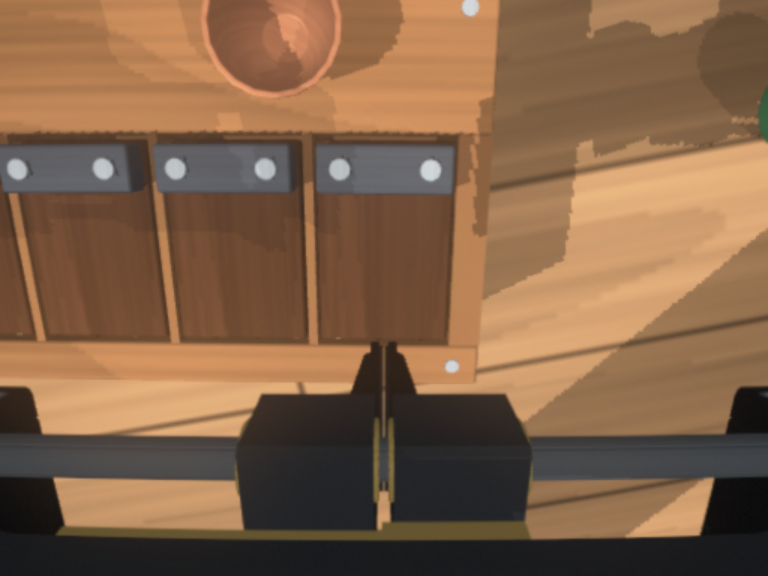

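```bash
python3 - <<'E'
from h import *
import pickle
im,c,s,T=pickle.load(open("w1.pkl","rb"))
px=np.array([[319,344],[448,346],[180,342],[307,343.5],[47,340.5],[168,341.5]])
W=ray("w",(px+.5)/1.5-.5,120.,c);print(np.round(W,1))
mid=(W[0::2]+W[1::2])/2;print(mid,np.linalg.norm(W[0::2]-W[1::2],axis=1))
d=mid[2]-mid[0];d=d[:2];print(np.linalg.norm(d));ey=d/np.linalg.norm(d);ex=np.array([ey[1],-ey[0]]);print("yaw",np.arctan2(ex[1],ex[0]))
f5=(mid[0,:2]+mid[1,:2]-80*ey+mid[2,:2]-160*ey)/3
P=np.array([f5+27*ex+80*(4-i)*ey for i in range(5)]);print(np.round(P,1))
D=P[4]-s["eef_pos"][:2];print("to P5 tool y,z:",D@T[:2,1],D@T[:2,2]);print(ey@T[:2,1],ey@T[:2,2])
E
```

```text
[[ 511.   -63.7  120. ]
 [ 495.5 -136.2  120. ]
 [ 527.4   15.1  120. ]
 [ 512.6  -57.   120. ]
 [ 543.2   92.9  120. ]
 [ 529.1   21.9  120. ]]
[[503.25800251 -99.99378778 120.        ]
 [520.01059136 -20.98819123 120.        ]
 [536.10997046  57.40043178 120.        ]] [74.1280379  73.6092449  72.41489353]
160.78616901794194
yaw -0.20576987862453647
[[ 595.3  208.2]
 [ 578.9  129.9]
 [ 562.6   51.6]
 [ 546.2  -26.7]
 [ 529.9 -105. ]]
to P5 tool y,z: 0.13186452437691942 2.266989162606754
-0.9999245382210956 -0.012284861831261604
```

Emit:
step_arm --pt "0.5 0 0.05 0" --pt "0.7 0 0 0" --pt "0.5 0 0 0" --pt "0.1 0 0 0" --pt "0 0 0 0" --pt "0 0 0 0"

```text
t: 3.08
eef_pos: [529.5, -106.5, 125.6]
tcp_rot: [2.957, 1.569, -0.381]
ft_force: [0.5, 0.0, 0.2]
opening: 0.005
```

Emit:
step_arm --pt "0.02 0 0 0" --pt "0.02 0 0 0" --pt "0.02 0 0 0" --pt "0 0 0 0"

```text
t: 3.58
eef_pos: [529.2, -106.1, 121.6]
tcp_rot: [0.922, 1.571, -2.415]
ft_force: [-0.6, -0.3, -0.1]
opening: 0.006
```

Emit:
step_arm --pt "0.02 0 0 0" --pt "0.02 0 0 0" --pt "0 0 0 0"

```text
t: 3.95
eef_pos: [529.1, -106.1, 119.6]
tcp_rot: [0.159, 1.571, 3.104]
ft_force: [-0.1, 0.2, 1.3]
opening: 0.005
```

Emit:
step_arm --pt "0.02 0 0 0" --pt "0.02 0 0 0" --pt "0 0 0 0"

```text
t: 4.32
eef_pos: [529.2, -106.1, 117.5]
tcp_rot: [0.568, 1.571, -2.769]
ft_force: [-0.4, 0.8, 0.5]
opening: 0.003
```

Emit:
step_arm --pt "0.02 0 0 0" --pt "0.02 0 0 0" --pt "0 0 0 0"

```text
t: 4.7
eef_pos: [529.2, -106.2, 115.5]
tcp_rot: [0.669, 1.571, -2.669]
ft_force: [-0.2, 0.1, 1.1]
opening: 0.004
```

Emit:
step_arm --pt "0.03 0 0 0" --pt "0.03 0 0 0" --pt "0 0 0 0"

```text
t: 5.08
eef_pos: [529.2, -106.1, 112.5]
tcp_rot: [0.555, 1.571, -2.782]
ft_force: [-1.7, 0.5, 1.4]
opening: 0.004
```

```bash
python3 - <<'E'
from h import *
print([np.round(state()["ft_force"],2)])
im,c,s,T=wrist();print(np.round(s["ft_force"],2));cv2.imwrite("pics/w2.png",cv2.resize(im[:,:,::-1],None,fx=1.5,fy=1.5))
im=read_camera("side");print(np.round(state()["ft_force"],2));u=np.int32(proj("side",[[550,-60,120]])[0]);cv2.imwrite("pics/s2.png",cv2.resize(im[u[1]-70:u[1]+70,u[0]-100:u[0]+100,::-1],None,fx=4,fy=4))
E
```

```text
[array([-1.68,  0.52,  1.38])]
[-1.68  0.52  1.38]
[-1.36  0.6   0.78]
```

View pics/w2.png

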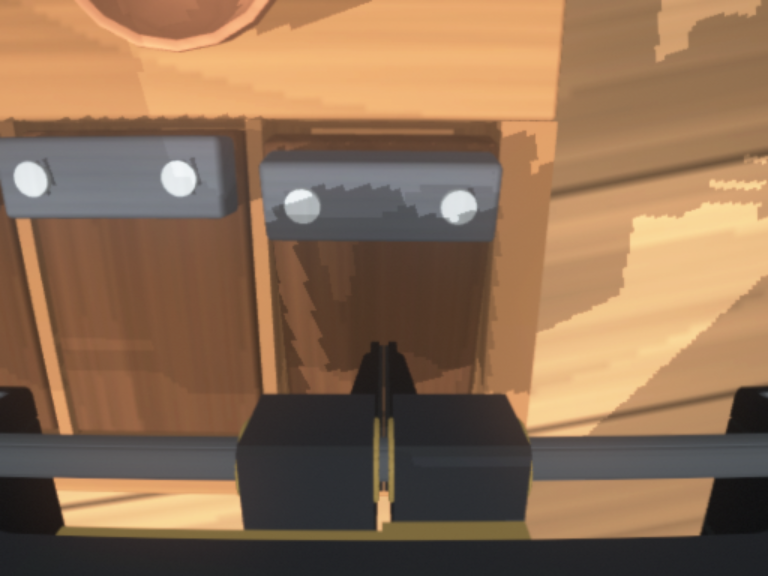

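View pics/s2.png

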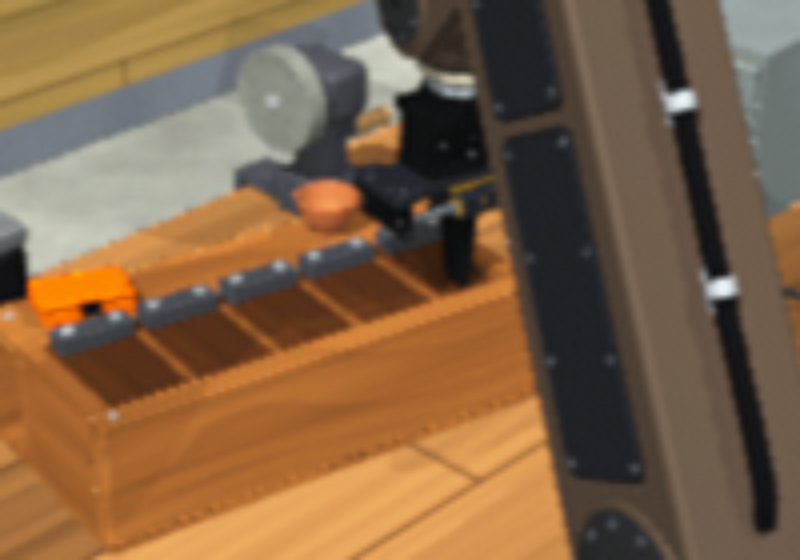

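Board 5's bar has risen against its neighbours at about 1 N, so board 5 is the free one. I'll keep pushing it down.

Emit:
step_arm --pt "0.06 0 0 0" --pt "0.06 0 0 0" --pt "0.06 0 0 0" --pt "0.06 0 0 0" --pt "0.06 0 0 0" --pt "0 0 0 0"

```text
t: 5.92
eef_pos: [529.2, -106.1, 97.4]
tcp_rot: [0.286, 1.571, -3.052]
ft_force: [-0.9, 0.7, 0.5]
opening: 0.002
```

Emit:
step_arm --pt "0.06 0 0 0" --pt "0.06 0 0 0" --pt "0.06 0 0 0" --pt "0.06 0 0 0" --pt "0 0 0 0"

```text
t: 6.55
eef_pos: [529.1, -106.1, 85.4]
tcp_rot: [0.092, 1.57, 3.037]
ft_force: [-0.1, -0.4, 0.5]
opening: 0.003
```

```bash
python3 - <<'E'
from h import *
im,c,s,T=wrist();print(np.round(s["ft_force"],2));cv2.imwrite("pics/w3.png",cv2.resize(im[:,:,::-1],None,fx=1.5,fy=1.5))
E
```

```text
[-0.12 -0.35  0.48]
```

View pics/w3.png

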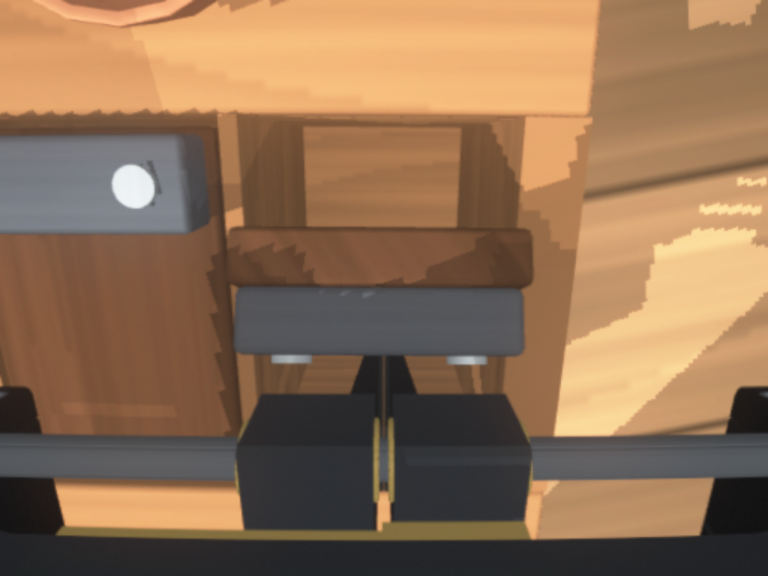

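The board looks tipped right over. I'll ease forward a few mm, away from the bar, and lift straight out.

Emit:
step_arm --pt "-0.05 0 0.08 0" --pt "-0.1 0 0 0" --pt "-0.2 0 0 0" --pt "-0.4 0 0 0" --pt "-0.7 0 0 0" --pt "-0.7 0 0 0" --pt "-0.7 0 0 0" --pt "0 0 0 0" --pt "0 0 0 0"

```text
t: 7.72
eef_pos: [524.9, -105.2, 227.9]
tcp_rot: [0.237, 1.571, -3.101]
ft_force: [-0.2, 0.0, -0.5]
opening: 0.002
```

```bash
python3 - <<'E'
from h import *
im,c,s,T=wrist();print(np.round(s["ft_force"],2),s["t"]);cv2.imwrite("pics/w4.png",cv2.resize(im[:,:,::-1],None,fx=1.5,fy=1.5))
im=read_camera("side");u=np.int32(proj("side",[[550,-60,120]])[0]);cv2.imwrite("pics/s4.png",cv2.resize(im[u[1]-70:u[1]+70,u[0]-100:u[0]+100,::-1],None,fx=4,fy=4))
E
```

```text
[-0.24  0.02 -0.48] 7.725
```

View pics/w4.png

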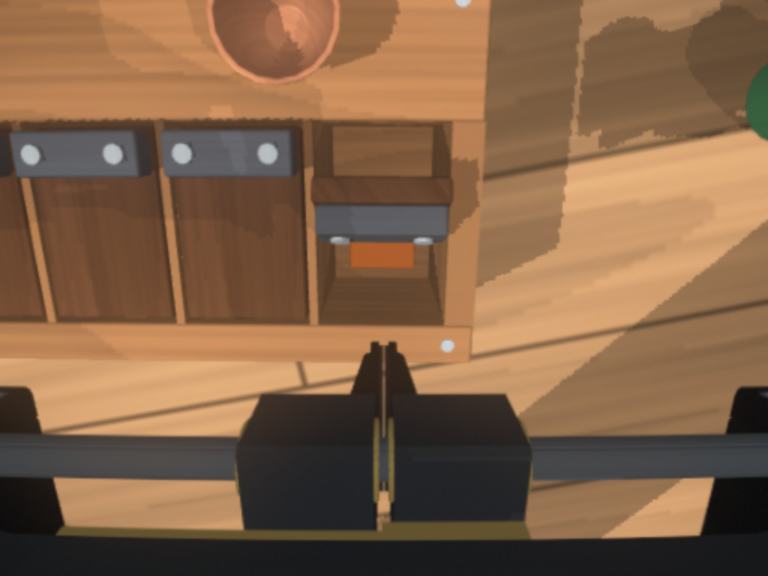

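View pics/s4.png

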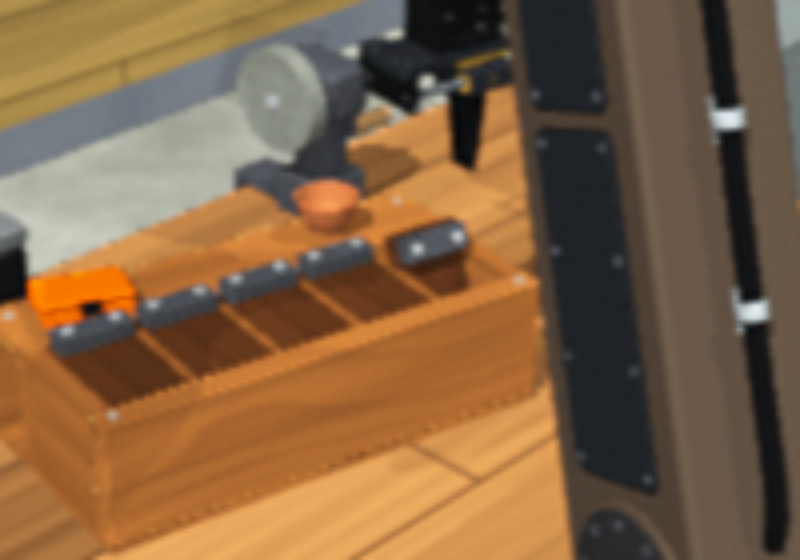

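Emit:
step_arm --pt "0 0 0 0" --pt "0 0 0 0" --pt "0 0 0 0" --pt "0 0 0 0" --pt "0 0 0 0" --pt "0 0 0 0" --pt "0 0 0 0" --pt "0 0 0 0"

```text
t: 8.82
eef_pos: [525.3, -105.3, 228.1]
tcp_rot: [1.911, 1.571, -1.426]
ft_force: [-0.9, -1.2, 0.4]
opening: 0.001
```

```bash
python3 - <<'E'
from h import *
im,c,s,T=wrist();b=cv2.resize(im[:,:,::-1],None,fx=1.5,fy=1.5);a=cv2.imread("pics/w4.png")
print("max diff in board 5 area",cv2.absdiff(a,b)[110:330,300:460].max(),s["t"],np.round(s["ft_force"],2))
t0=cv2.imread("pics/top0.png");t=read_camera("top")[:,:,::-1].copy();cv2.imwrite("pics/top5.png",t)
h0,h1=[cv2.cvtColor(x,cv2.COLOR_BGR2HSV) for x in(t0,t)]
for h in(h0,h1):
    m=cv2.inRange(h,(5,220,180),(18,255,255));n,l,st,ce=cv2.connectedComponentsWithStats(m);print([(np.round(ce[i],1).tolist(),st[i,4]) for i in range(1,n) if st[i,4]>60])
print(job_done())
E
```

```text
max diff in board 5 area 43 8.825 [-0.9  -1.2   0.35]
[([202.3, 131.5], np.int32(441)), ([139.1, 237.5], np.int32(357))]
[([202.2, 131.5], np.int32(429)), ([139.1, 237.5], np.int32(347))]
the job is handed in; nothing more can be done
None
```

Board 5, at the −y end, was the free one, and it is now tipped open and staying open by itself. I handed the job in at about 9 s.

- **Finding the board:** I pressed board 5 first with the closed fingertips. It sank 7.5 mm with readings of at most about 1.4 N, and its bar rose above the neighbouring ones. I therefore never pressed boards 1 to 4.
- **Opening it:** I pushed its front end to about 35 mm below the locker top. It tipped over, and I lifted the fingers straight out. I worked only on the wood and saw no sign of touching the bar.

**Last checks:**
- **Board open:** after the lift, the wrist and side pictures both showed board 5 tipped with its well open.
- **Board staying open:** a second wrist picture about 1 s later was compared only by a pixel difference. The largest difference in the board 5 area was 43 grey levels. I took that as edge jitter from the arm's sub-millimetre drift and did not view the picture to confirm it. I did not measure the tip angle itself.
- **Loose things:** both orange cases were within 0.1 px of where they started in the top camera. The bowl looked undisturbed in the pictures. I did not measure the jar, cotter puller or wrench, but the arm only passed above the area at TCP height 214 mm.

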